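# Snap the chisels into their clips and shut the case

### The arm

A 7-joint arm with a two-finger parallel gripper is mounted at the origin on the work surface. World frame = base frame: x ahead of the robot, y to its left, z up, the work surface at z = 0. Lengths are in m, angles in rad, forces in N, time in s.
With the tool pointing down it reaches from about 0.4 to 0.85 m from the base axis. Payload 10.4 kg.
Tool frame: the origin (TCP) lies at the very end of the fingers, on their centre line; the grasp point (between the pads) lies 19 mm behind it; z points along the fingers, y is the line along which they close (so a half turn about z gives the same grasp; the last joint's range is limited). The gripper opens to 87 mm and grips with 3 to 60 N. Pads are 19 mm wide; open, the fingers measure 117 mm over their backs; the gripper's body (75 mm by 190 mm) begins 51 mm behind the grasp point.
Start: joints at [1.271, 0.332, -0.065, 1.46, 0.022, 1.35, -0.088], TCP at [0.171, -0.601, 0.223] pointing down, gripper open.
Joint ranges: [-2.6, 2.6], [-0.5, 2.12], [-1.47, 1.34], [0.16, 2.42], [-1.27, 4.41], [0.06, 2.06], [-2.6, 2.6]. Speed limits (rad/s): [2.22, 2.22, 2.79, 2.79, 3.14, 3.14, 3.14].

### API

Orientations are given as a unit quaternion [x, y, z, w].
In Python, from bench import * gives the robot as it stands.
- The arm moves only by the tool step_arm, never from a script. Its arguments are lists of equal length, an entry for each row: "delta_pos": the shift along the world's x, y, z in units of 25 mm (1.0 is 25 mm), a list of three; "turn": the turn about the world's z in units of 0.12 rad (1.0 is 0.12 rad). In form: {"delta_pos": [[tx, ty, tz], ...], "turn": [turn, ...]}. A call has 1 to 12 rows; each row shifts and turns the commanded pose from where the row before left it; what a row does not reach is not made up. A row lasts 1/10 s, in which the tool goes at most 50 mm and 8.59 degrees, less where a joint would pass 70% of its speed; a pose out of reach is approached as far as the arm can. A call with a number of a shift or a turn outside -1 to 1 is refused whole. A call with a gripper value outside its range is refused whole. "grip" is the closure, from 0 (fully open) to 1 (shut), set as the call begins (left out, the last holds). The fingers move at their own pace and stop on an object; "newtons" is the grip in N (left out, the last holds). Time passes only in rows, so rows that do not move let the fingers close. It gives the time, the measured TCP pose, the force, the opening and the grip force at its end, in the units of the state.
- read_state(): the state, without advancing time (a new reading comes with each control period).
- camera(name): name is "scene" or "top" or "wrist"; returns a dict with "image" (480x640x3 uint8, red, green, blue), "z_map" (480x640 float32, m along the optical axis (not along the pixel's ray), 0 where there is no reading), "mtx" (3x3 intrinsics, pixels), "view" (4x4, takes a point from world to camera coordinates). Camera axes: x right, y up, looking along -z (the intrinsics and any distortion apply to the point x, -y, -z); pixel columns grow to the right and rows downward; lengths in m; the calibration is good to about 2 mm. A picture is of the moment at which its call begins.
- close_job(): hands the job in; it is judged then, once.
The state is a dict: "time": time; "joint_positions": joint angles; "joint_vel": joint speeds; "joint_torque": joint torques, N m; "ee_pos": TCP position; "eef_rot": TCP orientation; "ft_force": force on the tool from outside, world axes, zero at the start; "torque": the same for the moment, N m; "width": finger opening in m; "grip_force": force on a finger pad.
Only numpy, scipy, OpenCV 4.12 (cv2) and the standard library are available. Lean on these libraries where they do the work, as an engineer would, in place of code of your own. Each camera call takes 0.05 s, during which the arm holds its last target. There are 200 camera calls.

### The job

Pack away the chisel set: press each of the three loose chisels down into the pair of spring clips whose blade slot matches its blade width, until the handle snaps fully home with the blade flat in its slot and pointing the way the slots do. Then close the lid until the two shells meet edge to edge all round. Leave the yellow block, the tumbler and the sanding block where they are.

Things in the scene. Friction and masses are not known exactly. Their poses are not given: they have to be found in the camera images.
- case: Open grey plastic case, fixed: lower shell 218 (x) by 208 mm (y), floor 3 mm, rim 24 mm above the bench. Origin: centre of its underside. x: the way stowed blades point (handles at the -x end); y: across, towards the hinge; z up. Three places side by side, handles' middles at x = -41 mm: narrow at y = -56, medium at 0, wide at y = +56 mm. At the +x end an insert with ribs 24 mm high has the blade slots.
- bay_narrow (a point): Home of the narrow chisel's origin: 8 mm above the bench, axes as the case's. Blade slot 18 mm wide, slot floor 17 mm above the bench. Each home has two spring-steel clips, 12 mm long in x, centred 40 mm either side of this point along x: 68 mm is clear between them for the fingers. Beside the handle there the space is free down to the case's floor, 25 mm or more each side.
- bay_medium (a point): Home of the medium chisel's origin, as for the narrow one. Blade slot 28 mm wide. A clip's lips stand 22 mm above this point, 19 mm apart, flared tips up to 30 mm above it. Pushed straight down, the 26 mm handle spreads them (about 8 N, from some 20 mm above this point) and they snap in over its widest part; then it rests on the clips' seats, its underside at this point.
- bay_wide (a point): Home of the wide chisel's origin, beside the hinge, as for the narrow one. Blade slot 40 mm wide. In every home the chisel has 5 mm end play each way; home, its handle axis is 21 mm above the bench and the handle stands 10 mm proud of the case's rim.
- case_lid (a joint): Angle of the upper shell, rad: 0 shut, rim on rim; starts at 1.95 to 2.3, leaning back away from the case; stop at 2.4. Stiff hinge (friction 0.34 N m, lid 0.28 kg): the lid stays at any angle and has to be pushed all the way down with a few newtons near its free edge. It cannot shut over a chisel that is not home.
- lid_hinge (a point): Middle of the hinge line, which runs along the case's x at rim height: 104 mm from the case's origin along its y, 24 mm above the bench.
- lid_edge (a point): Middle of the lid's free edge, at its rim, 208 mm from the hinge line. The lid is a hollow shell 218 by 208 mm and 24 mm deep: its flat outer face lies 24 mm beyond the rim plane (48 mm above the bench when shut).
- chisel_narrow: Loose narrow butt chisel, 202 mm long, lying level on its octagonal beech handle (104 mm long, 26 mm over flats, two flats upright); 23 mm steel cap behind it, 21 mm ferrule ahead, then a flat steel blade 10 mm wide, 3 mm thick, held in the air. Origin: underside of the handle, at mid-length; x to the blade tip, z up. Tip 142 mm ahead, cap end 60 mm behind. 0.08-0.18 kg, balance 13 mm ahead.
- chisel_medium: Loose medium butt chisel, 202 mm long, lying level on its octagonal beech handle (104 mm long, 26 mm over flats, two flats upright); 23 mm steel cap behind it, 21 mm ferrule ahead, then a flat steel blade 20 mm wide, 3 mm thick, held in the air. Origin: underside of the handle, at mid-length; x to the blade tip, z up. Tip 142 mm ahead, cap end 60 mm behind. 0.08-0.18 kg, balance 26 mm ahead.
- chisel_wide: Loose wide butt chisel, 202 mm long, lying level on its octagonal beech handle (104 mm long, 26 mm over flats, two flats upright); 23 mm steel cap behind it, 21 mm ferrule ahead, then a flat steel blade 32 mm wide, 3 mm thick, held in the air. Origin: underside of the handle, at mid-length; x to the blade tip, z up. Tip 142 mm ahead, cap end 60 mm behind. 0.08-0.18 kg, balance 37 mm ahead.
- yellow_block: Bystander: yellow plastic block 70 x 45 x 30 mm. Origin: centre of its underside.
- tumbler: Bystander: upright glass tumbler, 72 mm across the rim, 95 mm high. Origin: centre of its underside.
- sanding_block: Bystander: wooden sanding block with a cork sole, 70 x 115 x 28 mm. Origin: centre of its underside.
There are look-alikes about, which are no part of the job. Leave any pink or turquoise look-alike of the chisel_narrow alone. What is shaped like the chisel_medium but turquoise is not meant.

How it is judged:
By the outcome, as a careful person would: the job done as asked, in the order asked, and still so for the second after the job is handed in, with the robot touching nothing.
It also fails if it takes over 67 s, if anything falls off the work surface, if the arm or the gripper's body presses on something with over 40 N, if the wrist force passes 120 N, or if a joint passes its speed limit or range.

## Working session

There is one attempt and no reset: what is moved stays moved. The work goes in short steps, Python scripts to look and compute and a tool call to move; the robot and the scene stay as the last step left them, time stands still between calls to the robot, and variables do not carry over. Pictures are saved under pics/ and viewed, at most 10 in all, crops included, and the job is handed in when it is done.

Besides the shell and the picture viewer there is one more tool, called after "Emit:" as name(argument=value, ...) on one line, values as JSON. step_arm: Moves the arm, as the interface text tells. Shifts and turns lie within -1 to 1; 1 stands for 25 mm of shift or 0.12 rad of turn. Its arguments: {"type":"object","properties":{"delta_pos":{"type":"array"},"turn":{"type":"array"},"grip":{"type":"number"},"newtons":{"type":"number"}},"required":["delta_pos","turn"]}

```bash
mkdir -p pics; ls
python3 - <<'E'
from bench import *
import cv2,numpy as np
for n in ("top","scene"):
    c=camera(n); cv2.imwrite(f"pics/{n}0.png",c["image"][:,:,::-1]); np.savez(f"{n}0.npz",**c)
    print(n,c["mtx"].round(1).tolist(),c["view"].round(3).tolist(),(c["z_map"]>0).mean())
s=read_state(); print(s)
E
```

```text
pics
top [[616.1, 0.0, 324.2], [0.0, 616.1, 244.9], [0.0, 0.0, 1.0]] [[0.022, -1.0, 0.003, -0.115], [0.997, 0.022, 0.078, -0.527], [-0.078, 0.002, 0.997, -1.63], [0.0, 0.0, 0.0, 1.0]] 0.995869140625
scene [[465.0, 0.0, 321.3], [0.0, 465.0, 229.4], [0.0, 0.0, 1.0]] [[-0.708, 0.706, 0.012, 0.459], [-0.375, -0.392, 0.84, 0.099], [0.598, 0.59, 0.542, -1.566], [0.0, 0.0, 0.0, 1.0]] 0.996142578125
{'time': 0.1, 'joint_positions': array([ 1.27141677,  0.33283477, -0.06468199,  1.46083736,  0.02159208,
        1.34989761, -0.08849496]), 'joint_vel': array([ 0.00045466, -0.00150575, -0.0002662 , -0.00228485,  0.00043957,
        0.00122801,  0.0007617 ]), 'joint_torque': array([ 1.93116954e-03, -6.24546504e+01,  2.54278653e-02, -3.90717137e+01,
       -6.12039724e-02,  3.66781501e-02,  1.37712814e-04]), 'ee_pos': array([ 0.1706838 , -0.60089029,  0.22182669]), 'eef_rot': array([ 9.90438855e-01,  1.37950946e-01, -1.15455033e-04, -6.30600544e-04]), 'ft_force': array([-0.75659528, -0.712402  ,  0.35447508]), 'torque': array([ 0.02519278,  0.00456779, -0.00098685]), 'grip_force': 0.0, 'width': 0.08683463309995028}
```

View pics/top0.png

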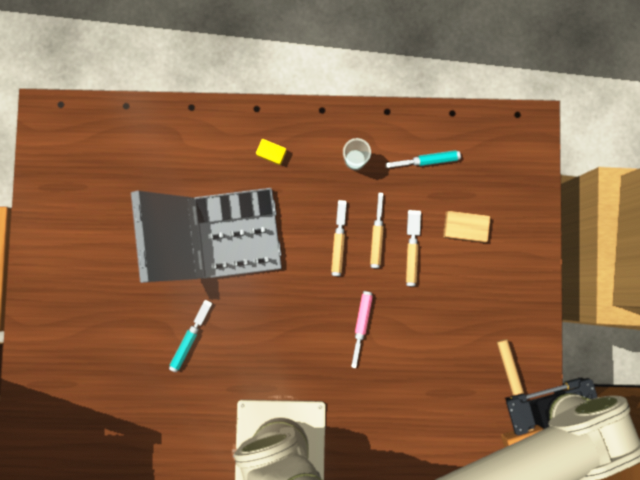

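View pics/scene0.png

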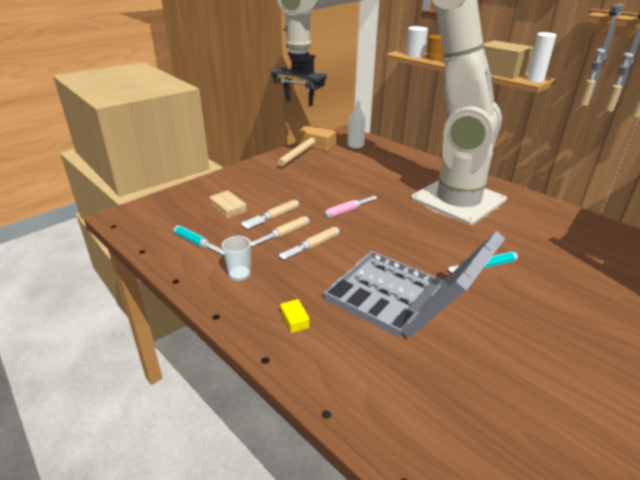

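The top view shows the case at about (240,232) with its hinge on the left (+y) and slots pointing up (+x). The medium chisel is at (340,237), the narrow at (378,230) and the wide at (413,247), all pointing roughly +x. The scene view agrees; the turquoise and pink ones are look-alikes.

```bash
cat > h.py <<'E'
import numpy as np, cv2
def world(c):
    """world xyz per pixel from depth"""
    K,V,z=c["mtx"],c["view"],c["z_map"]
    v,u=np.mgrid[:z.shape[0],:z.shape[1]]
    P=np.stack([(u-K[0,2])/K[0,0]*z,-(v-K[1,2])/K[1,1]*z,-z],-1)
    return (P-V[:3,3])@V[:3,:3]
def ray(c,uv,h):
    K,V=c["mtx"],c["view"]; uv=np.atleast_2d(uv).astype(float)
    d=np.c_[(uv[:,0]-K[0,2])/K[0,0],-(uv[:,1]-K[1,2])/K[1,1],-np.ones(len(uv))]@V[:3,:3]
    o=-V[:3,:3].T@V[:3,3]
    return o+d*((h-o[2])/d[:,2])[:,None]
E
python3 - <<'E'
from h import *
c=dict(np.load("top0.npz")); W=world(c); im=c["image"]
tb=W[300:380,230:330].reshape(-1,3); print("table z",tb[:,2].mean(),tb[:,2].std())
z=W[...,2]
m=((z>0.008)&(z<0.3)&(c["z_map"]>0)).astype(np.uint8); m[390:]=0
n,l,st,ce=cv2.connectedComponentsWithStats(m)
for i in range(1,n):
    if st[i,4]<60: continue
    k=l==i; P=W[k]; r=cv2.minAreaRect((P[:,:2]*1000).astype(np.float32))
    print(i,ce[i].round(),st[i,4],np.round(r[0]),np.round(r[1]),round(r[2],1),"zmax",P[:,2].max().round(3),im[k].mean(0).round())
# chisels: handle axis from beech mask
hsv=cv2.cvtColor(im,cv2.COLOR_RGB2HSV)
for nm,(x0,x1,y0,y1) in dict(med=(325,355,190,282),nar=(363,393,185,278),wid=(400,428,202,292)).items():
    s=np.zeros(z.shape,bool); s[y0:y1,x0:x1]=1
    s&=z>0.006
    hd=s&(hsv[...,1]>75)&(hsv[...,2]>120)
    bl=s&(hsv[...,1]<60)
    for t,k,h in(("handle",hd,.022),("blade",bl,.013)):
        v,u=np.nonzero(k); p=ray(c,np.c_[u,v],h)[:,:2]*1000
        r=cv2.minAreaRect(p.astype(np.float32)); print(nm,t,k.sum(),np.round(r[0],1),np.round(r[1],1),round(r[2],1),"mean",p.mean(0).round(1))
# case rim
s=np.zeros(z.shape,bool); s[180:285,195:290]=1
k=s&(z>.017)&(z<.03); P=W[k]
r=cv2.minAreaRect((P[:,:2]*1000).astype(np.float32)); print("rim",r, cv2.boxPoints(r).round(1).tolist())
s[:]=0; s[200:270,150:185]=1; P=W[s]; q=np.linalg.svd(P-P.mean(0),full_matrices=False)
print("lid inner",P.mean(0),q[2][2],q[1])
big=cv2.resize(im[175:300,120:440],None,fx=2.5,fy=2.5,interpolation=cv2.INTER_CUBIC); cv2.imwrite("pics/crop1.png",big[:,:,::-1])
E
```

```text
table z 0.006664226664049739 0.10190774689154697
582 [357. 152.] 493 [ 779. -180.] [90. 71.] 14.4 zmax 0.103 [176. 173. 155.]
607 [271. 151.] 468 [781.  45.] [73. 47.] 67.7 zmax 0.041 [247. 239.  16.]
750 [430. 158.] 551 [ 772. -367.] [ 33. 202.] 6.6 zmax 0.036 [ 87. 207. 198.]
966 [635. 252.] 985 [ 572. -937.] [ 19. 374.] 86.9 zmax 0.068 [145. 111.  62.]
1224 [188. 229.] 7866 [549. 213.] [226. 386.] 8.0 zmax 0.22 [94. 92. 89.]
1261 [377. 237.] 545 [ 575. -245.] [ 31. 202.] 86.8 zmax 0.037 [225. 204. 152.]
1330 [339. 240.] 628 [ 552. -142.] [ 29. 203.] 86.6 zmax 0.037 [227. 209. 164.]
1419 [413. 247.] 746 [ 528. -340.] [ 34. 205.] 86.6 zmax 0.039 [231. 215. 175.]
1420 [467. 226.] 1158 [ 591. -487.] [119.  75.] 85.4 zmax 0.04 [242. 213. 136.]
1589 [237. 232.] 65 [560. 132.] [25. 40.] 10.7 zmax 0.042 [155. 158. 156.]
1591 [257. 230.] 61 [566.  78.] [17. 43.] 13.7 zmax 0.044 [151. 154. 152.]
1628 [216. 235.] 61 [553. 186.] [19. 36.] 10.0 zmax 0.042 [150. 152. 150.]
2368 [362. 321.] 564 [ 309. -205.] [ 28. 201.] 80.3 zmax 0.037 [236. 186. 206.]
2494 [189. 338.] 688 [283. 245.] [ 31. 204.
[... 185 characters left out ...]
med blade 256 [ 551.5 -143.1] [ 22.  203.6] 86.6 mean [ 595.2 -145.9]
nar handle 510 [ 572.3 -245.7] [245.6  78.2] 0.8 mean [ 545.4 -244. ]
nar blade 169 [ 574.2 -246.8] [ 21.6 202.2] 86.8 mean [ 603.7 -249.1]
wid handle 491 [ 531.1 -342.8] [239.4  72.6] 0.5 mean [ 495.  -339.2]
wid blade 364 [ 527.7 -344.5] [ 32.5 205.3] 89.8 mean [ 579.2 -343.6]
rim ((558.3202514648438, 138.3013916015625), (219.80210876464844, 233.36941528320312), 8.413811683654785) [[432.5, 237.60000610351562], [466.70001220703125, 6.800000190734863], [684.0999755859375, 39.0], [650.0, 269.79998779296875]]
lid inner [0.54100959 0.29494987 0.10969752] [ 0.05053888 -0.98181663 -0.18298068] [5.60318198 2.5226014  1.18801553]
```

View pics/crop1.png

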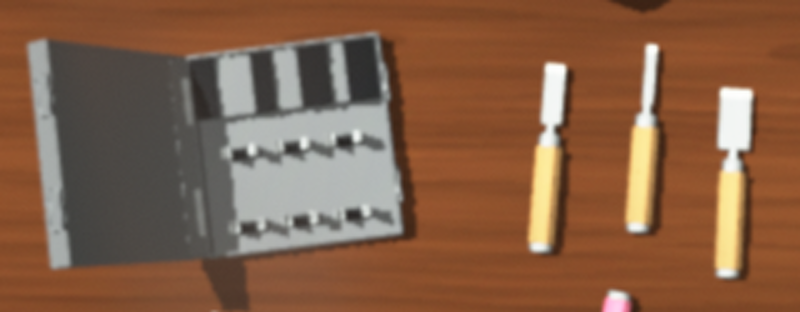

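The crop confirms the layout: slots for narrow at the right, wide next to the hinge, and three clip pairs. I'll move over the narrow chisel and refine from the wrist camera.

Emit:
step_arm(delta_pos=[[1, 1, 0], [1, 1, 0], [1, 1, 0], [1, 1, 0], [1, 1, 0], [1, 1, 0], [1, 1, 0], [1, 1, 0], [1, 1, 0], [1, 1, 0], [1, 1, 0], [1, 1, 0]], turn=[-0.24, -0.24, -0.24, -0.24, -0.24, -0.24, -0.24, -0.24, -0.24, -0.24, -0.24, -0.2])

```text
time: 1.3
ee_pos: [0.4715, -0.3, 0.2223]
eef_rot: [0.999, -0.033, -0.0, -0.0]
ft_force: [0.2, -0.9, 0.7]
width: 0.0871
grip_force: 0.0
```

Emit:
step_arm(delta_pos=[[0.8, 0.8, 0], [0.8, 0.8, 0], [0.6, 0.8, 0], [0, 0, 0], [0, 0, 0]], turn=[0, 0, 0, 0, 0])

```text
time: 1.8
ee_pos: [0.5257, -0.241, 0.2222]
eef_rot: [1.0, -0.031, -0.0, -0.0]
ft_force: [0.8, -0.5, 0.2]
width: 0.087
grip_force: 0.0
```

Run:
```python
from bench import *
from h import *
c=camera("wrist"); cv2.imwrite("pics/w1.png",c["image"][:,:,::-1]); np.savez("w1.npz",**c)
s=read_state(); print(s["time"],s["ee_pos"],s["eef_rot"],c["mtx"].round(1).tolist(),c["view"].round(3).tolist())
c=dict(np.load("top0.npz")); z=c["z_map"]; W=world(c)
# robust lid plane
P=W[200:270,150:185].reshape(-1,3); P=P[(P[:,2]>.02)&(P[:,2]<.25)]
for _ in range(8):
    q=np.linalg.svd(P-P.mean(0),full_matrices=False)[2][2]; d=abs((P-P.mean(0))@q); P=P[d<max(2*np.median(d),.002)]
print("lid",P.mean(0),q,len(P))
```

```text
1.85 [ 0.52524775 -0.24196699  0.22225818] [ 9.99478230e-01 -3.22966556e-02 -3.97711437e-04  1.86964321e-04] [[376.1, 0.0, 329.4], [0.0, 376.1, 241.1], [0.0, 0.0, 1.0]] [[-0.063, -0.998, -0.0, -0.207], [0.962, -0.061, -0.266, -0.489], [0.266, -0.017, 0.964, -0.533], [0.0, 0.0, 0.0, 1.0]]
lid [0.54111519 0.29711843 0.10353186] [-0.1298869   0.88278597 -0.45146243] 1448
```

View pics/w1.png

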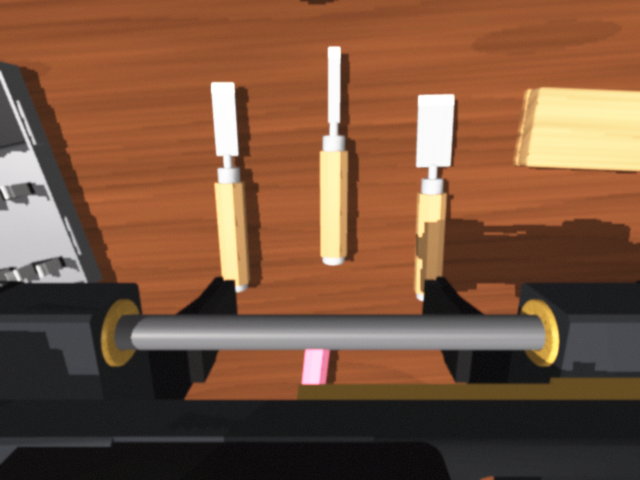

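The wrist view shows the narrow chisel centred (handle about (334,205)), the medium at (232,230) and the wide at (430,240), with the case edge at left. The lid is at about 2.04 rad.

```bash
cat >> h.py <<'E'
def handle(c,x0,x1,y0,y1,h=0.016):
    hsv=cv2.cvtColor(c["image"],cv2.COLOR_RGB2HSV)[y0:y1,x0:x1].astype(int)
    m=((hsv[...,0]>13)&(hsv[...,0]<28)&(hsv[...,1]>50)&(hsv[...,2]>95)).astype(np.uint8)
    n,l,st,_=cv2.connectedComponentsWithStats(cv2.morphologyEx(m,cv2.MORPH_OPEN,np.ones((3,3))))
    v,u=np.nonzero(l==1+st[1:,4].argmax())
    p=ray(c,np.c_[u+x0,v+y0],h)[:,:2].astype(np.float32)*1000
    r=cv2.minAreaRect(p); b=cv2.boxPoints(r); e=[b[1]-b[0],b[2]-b[1]]; d=max(e,key=np.linalg.norm); d=d*np.sign(d[0])
    return np.round(r[0],1),np.round(sorted(r[1]),1),np.degrees(np.arctan2(d[1],d[0])).round(1)
E
python3 - <<'E'
from h import *
c=dict(np.load("w1.npz"))
print("nar",handle(c,305,365,130,275)); print("med",handle(c,205,262,165,295)); print("wid",handle(c,405,460,178,300))
# blade lines
im=c["image"]; hsv=cv2.cvtColor(im,cv2.COLOR_RGB2HSV)
for n,(x0,x1,y0,y1) in dict(nar=(315,355,40,130),med=(200,250,75,160),wid=(405,465,85,170)).items():
    v,u=np.nonzero((hsv[y0:y1,x0:x1,1]<60)&(hsv[y0:y1,x0:x1,2]>150)); p=ray(c,np.c_[u+x0,v+y0],.0145)[:,:2]*1000
    r=cv2.minAreaRect(p.astype(np.float32)); print(n,"blade",np.round(r[0],1),np.round(r[1],1),"xmax",p[:,0].max().round(1))
E
```

```text
nar (array([ 533.4, -245.7]), array([ 27.2, 106. ]), np.float32(-4.0))
med (array([ 509.8, -141.6]), array([ 29.5, 107.5]), np.float32(-3.8))
wid (array([ 487.8, -340.1]), array([ 29.4, 106.5]), np.float32(-2.6))
nar blade [ 641.3 -252.5] [11.1 70.1] xmax 676.6
med blade [ 619.5 -148.5] [21.7 68.8] xmax 654.4
wid blade [ 597.1 -344.7] [33.9 67.9] xmax 631.3
```

Emit:
step_arm(delta_pos=[[0.2, -0.07, -1], [0.2, -0.07, -1], [0, 0, -1], [0, 0, -1], [0, 0, -1], [0, 0, -1], [0, 0, -1], [0, 0, -1], [0, 0, -0.6], [0, 0, 0], [0, 0, 0]], turn=[0, 0, 0, 0, 0, 0, 0, 0, 0, 0, 0], grip=0.35)

```text
time: 2.95
ee_pos: [0.536, -0.2453, 0.0083]
eef_rot: [0.999, -0.032, 0.0, 0.0]
ft_force: [0.2, 0.3, 0.4]
width: 0.0561
grip_force: 0.0
```

Emit:
step_arm(delta_pos=[[0, 0, 0], [0, 0, 0], [0, 0, 0], [0, 0, 0], [0, 0, 0]], turn=[0, 0, 0, 0, 0], grip=1, newtons=45)

```text
time: 3.45
ee_pos: [0.5359, -0.2448, 0.0078]
eef_rot: [0.999, -0.032, 0.0, 0.0]
ft_force: [0.1, -0.3, 1.4]
width: 0.0253
grip_force: 45.0
```

Emit:
step_arm(delta_pos=[[0, 0, 0.6], [0, 0, 1], [0, 0, 1], [0, 0.8, 1], [-0.3, 1, 1], [-0.3, 1, 1], [-0.4, 1, 1], [-0.4, 1, 1], [-0.4, 1, 1], [-0.4, 1, 1], [0, 1, 0], [0, 1, 0]], turn=[0, 0, 0, 0.2, 0.2, 0.2, 0.2, 0.2, 0.2, 0.2, 0.2, 0.15])

```text
time: 4.65
ee_pos: [0.4808, -0.0234, 0.2488]
eef_rot: [0.997, 0.074, 0.001, 0.001]
ft_force: [-0.8, 0.9, -0.8]
width: 0.0253
grip_force: 45.0
```

Emit:
step_arm(delta_pos=[[0, 0.6, 0], [0, 0, 0], [0, 0, 0], [0, 0, 0]], turn=[0, 0, 0, 0])

```text
time: 5.05
ee_pos: [0.4807, -0.0108, 0.2474]
eef_rot: [0.997, 0.072, -0.0, 0.0]
ft_force: [1.0, 0.1, -1.5]
width: 0.0256
grip_force: 45.0
```

Run:
```python
from bench import *
from h import *
c=camera("wrist"); cv2.imwrite("pics/w2.png",c["image"][:,:,::-1]); np.savez("w2.npz",**c)
s=read_state(); print(s["time"],s["ee_pos"],s["eef_rot"],s["width"])
```

```text
5.1 [ 0.48077697 -0.01080751  0.24740142] [ 9.97392645e-01  7.21655380e-02 -1.99202619e-04  8.75251249e-05] 0.025115820687745618
```

View pics/w2.png

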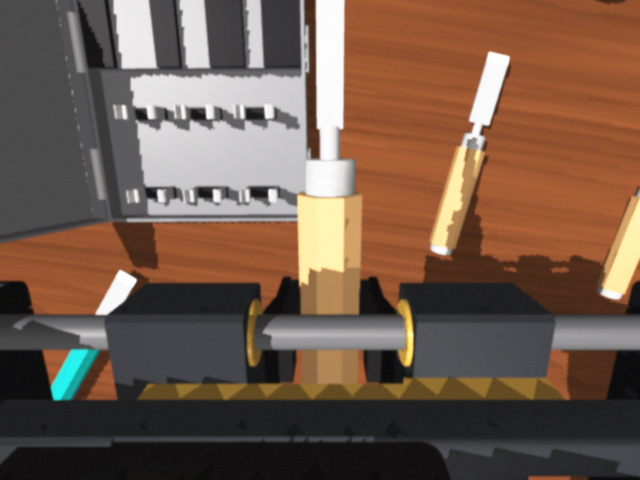

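The narrow chisel is held straight in the fingers (handle at columns 300–360). The case's clips lie at rows ~110 and ~195 and the slots at rows 0–65. I'll enlarge the case part to pick features.

Run:
```python
from h import *
c=dict(np.load("w2.npz")); im=c["image"]
cv2.imwrite("pics/crop2.png",cv2.resize(im[0:230,70:330],None,fx=2.6,fy=2.6,interpolation=cv2.INTER_CUBIC)[:,:,::-1])
g=im.mean(2).round().astype(int)
for r in (50,113,195): print(r,g[r,90:315].tolist())
```

```text
50 [22, 22, 23, 21, 19, 21, 21, 22, 22, 24, 20, 29, 49, 70, 76, 81, 80, 79, 80, 79, 71, 54, 31, 24, 34, 62, 83, 108, 159, 215, 233, 236, 236, 235, 236, 236, 235, 235, 235, 236, 234, 236, 235, 235, 236, 235, 234, 235, 234, 235, 235, 234, 234, 234, 235, 234, 234, 234, 234, 235, 234, 234, 232, 220, 174, 113, 81, 77, 77, 75, 75, 76, 73, 78, 77, 72, 76, 75, 74, 74, 75, 74, 72, 74, 73, 73, 72, 60, 39, 32, 54, 82, 95, 99, 113, 159, 211, 227, 229, 228, 229, 229, 229, 229, 228, 227, 228, 228, 228, 227, 229, 228, 228, 228, 227, 227, 223, 200, 143, 88, 70, 68, 68, 68, 69, 68, 67, 66, 67, 68, 69, 68, 67, 67, 67, 67, 66, 66, 67, 65, 66, 65, 65, 65, 64, 65, 64, 64, 63, 63, 65, 62, 56, 49, 59, 87, 100, 104, 110, 125, 164, 201, 215, 217, 218, 218, 215, 215, 215, 216, 214, 205, 175, 114, 68, 59, 58, 58, 58, 58, 60, 58, 58, 59, 57, 60, 58, 59, 58, 57, 57, 57, 57, 59, 59, 57, 56, 58, 57, 56, 56, 57, 56, 56, 55, 56, 56, 55, 56, 65, 98, 152, 191, 192, 168, 162, 188, 183, 141, 90, 57, 52, 50, 50, 62]
113 [78, 81, 89, 91, 82, 67, 60, 57, 58, 59, 58, 58, 58, 59, 57, 60, 69, 81, 91, 92, 92, 92, 94, 111, 164,
[... 1218 characters left out ...]
 245, 244, 240, 231, 204, 163, 134, 110, 96, 94, 94, 93, 93, 89, 74, 47, 35, 56, 80, 90, 93, 94, 103, 142, 182, 187, 158, 137, 133, 142, 174, 224, 241, 235, 198, 142, 104, 91, 79, 56, 34, 26, 23, 22, 24, 23, 21, 23, 24, 22, 23, 26, 33, 88, 186, 241, 246, 241, 240, 238, 224, 186, 136, 102, 94, 90, 79, 55, 46, 63, 86, 94, 94, 93, 93, 94, 92, 94, 101, 131, 189, 217, 186, 150, 142, 154, 195, 235, 241, 224, 167, 96, 48, 30, 27, 27, 24, 27, 25, 24, 24, 27, 26, 26, 24, 27, 26, 34, 76, 170, 236, 248, 247, 242, 242, 241, 232, 200, 148, 93, 65, 79, 90, 94, 96, 95, 96, 95, 97, 94, 96, 95, 95, 97, 97, 99, 101, 114, 150, 180, 184, 179, 172, 165, 157, 152, 149, 153, 163, 173, 183, 194, 205, 216, 224, 230]
```

View pics/crop2.png

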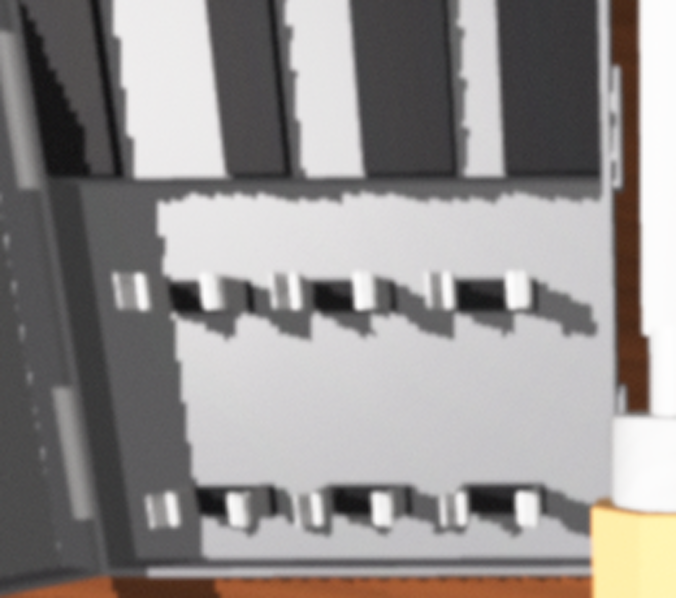

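Run:
```python
from h import *
c=dict(np.load("w2.npz"))
f=[(127,146.5),(185.5,205),(244.7,264)]; r=[(138.5,156.5),(194,212.3),(249.3,267.7)]
pts=[];mod=[]
for row,L,cx in((112,f,-1),(195.5,r,-81)):
    for (a,b),cy in zip(L,(56,0,-56)):
        A,B=ray(c,[[a,row],[b,row]],.030)[:,:2]*1000; print(cx,cy,A.round(1),B.round(1),"gap",np.linalg.norm(A-B).round(1),"mid",((A+B)/2).round(1))
        pts.append((A+B)/2); mod.append((cx,cy))
M,_=cv2.estimateAffinePartial2D(np.float32(mod),np.float32(pts)); print("scale",np.hypot(*M[:,0]),"yaw",np.degrees(np.arctan2(M[1,0],M[0,0])),"t",M[:,2])
P=np.float32(mod)@M[:,:2].T+M[:,2]; print((P-pts).round(1).tolist())
# slots, at rim corner
print("slot edges z17/24",[ray(c,[[u,50]],h)[0,:2].round(4).tolist() for u in (118,154,186,207.8,249.7,262.7) for h in(.017,.024)])
print("bottom edge rim",ray(c,[[200,219],[280,219]],.024).round(4).tolist(),"right",ray(c,[[305,80],[306,190]],.024).round(4).tolist())
# held chisel: blade mid and handle mid, heights: handle top ~.2474-.0078+.026
h0=.2474-.0078
print("held: blade",ray(c,[[330.5,20],[330,110]],h0+.0145).round(4).tolist(),"handle top end",ray(c,[[329.5,200]],h0+.026).round(4).tolist())
```

```text
-1 56 [548.8 194.4] [551.5 176. ] gap 18.6 mid [550.1 185.2]
-1 0 [556.8 139.1] [559.5 120.7] gap 18.6 mid [558.2 129.9]
-1 -56 [565.   83.1] [567.6  64.9] gap 18.4 mid [566.3  74. ]
-81 56 [469.5 182.7] [472.2 164.7] gap 18.2 mid [470.9 173.7]
-81 0 [477.6 127.1] [480.3 108.8] gap 18.5 mid [479. 118.]
-81 -56 [485.7  71.7] [488.4  53.3] gap 18.6 mid [487.   62.5]
scale 1.0025061428990818 yaw 8.312404458108272 t [559.24956071 129.81688069]
[[0.0, 0.0], [0.1, -0.2], [0.1, 0.1], [-0.1, -0.1], [-0.1, 0.1], [-0.0, 0.0]]
slot edges z17/24 [[0.6037, 0.2097], [0.6028, 0.206], [0.6086, 0.1759], [0.6077, 0.1728], [0.613, 0.1458], [0.612, 0.1432], [0.616, 0.1254], [0.6149, 0.1231], [0.6217, 0.086], [0.6205, 0.0845], [0.6235, 0.0738], [0.6222, 0.0725]]
bottom edge rim [[0.4526, 0.1217, 0.024], [0.4646, 0.0389, 0.024]] right [[0.6022, 0.0302, 0.024], [0.4986, 0.0159, 0.024]]
held: blade [[0.5948, 0.0052, 0.2541], [0.5637, 0.0008, 0.2541]] handle top end [[0.5305, -0.0038, 0.2656]]
```

The case fit is very good (residuals 0.2 mm): origin (559.2, 129.8) mm, yaw 8.3°. Narrow home is at (526.7, 68.5).

Emit:
step_arm(delta_pos=[[0.48, 0.8, -1], [0.48, 0.8, -1], [0.48, 0.8, -1], [0.49, 0.78, -1], [0, 0, -1], [0, 0, -1], [0, 0, -1], [0, 0, -0.8], [0, 0, 0], [0, 0, 0]], turn=[0, 0, 0, 0, 0, 0, 0, 0, 0, 0])

```text
time: 6.1
ee_pos: [0.5292, 0.0693, 0.0529]
eef_rot: [0.997, 0.073, -0.0, -0.0]
ft_force: [0.1, 0.1, -0.2]
width: 0.0253
grip_force: 45.0
```

Emit:
step_arm(delta_pos=[[0, 0, -0.3], [0, 0, -0.3], [0, 0, -0.3], [0, 0, -0.3], [0, 0, -0.3], [0, 0, 0]], turn=[0, 0, 0, 0, 0, 0])

```text
time: 6.7
ee_pos: [0.5295, 0.0694, 0.015]
eef_rot: [0.997, 0.073, 0.0, 0.0]
ft_force: [0.2, -1.7, 2.2]
width: 0.0258
grip_force: 45.0
```

Emit:
step_arm(delta_pos=[[0, 0, -0.06], [0, 0, 0]], turn=[0, 0])

```text
time: 6.9
ee_pos: [0.5296, 0.0694, 0.0148]
eef_rot: [0.997, 0.073, 0.0, 0.001]
ft_force: [-7.1, -4.6, 20.5]
width: 0.0255
grip_force: 45.0
```

Emit:
step_arm(delta_pos=[[0, 0, 0], [0, 0, 0], [0, 0, 0], [0, 0, 1], [0, 0, 1], [0, 0, 1], [0, -0.4, 1], [-0.2, -1, 1], [-0.2, -1, 1], [-0.2, -1, 0.5], [-0.1, -1, 0], [0, -1, 0]], turn=[0, 0, 0, 0, 0, 0, -0.29, -0.29, -0.29, -0.29, -0.29, -0.28], grip=0.44)

```text
time: 8.1
ee_pos: [0.5114, -0.0663, 0.1762]
eef_rot: [1.0, -0.032, 0.0, 0.0]
ft_force: [0.5, -0.8, 0.0]
width: 0.0487
grip_force: 0.0
```

Emit:
step_arm(delta_pos=[[0, -1, 0], [0, -1, 0], [0, -1, 0], [0, 0, 0], [0, 0, 0]], turn=[0, 0, 0, 0, 0])

```text
time: 8.6
ee_pos: [0.5113, -0.1405, 0.1753]
eef_rot: [1.0, -0.031, -0.001, -0.0]
ft_force: [0.2, -0.1, -0.7]
width: 0.0486
grip_force: 0.0
```

Run:
```python
from bench import *
from h import *
c=camera("top"); np.savez("top1.npz",**c); im=c["image"]
W=world(c)
cv2.imwrite("pics/top1.png",cv2.resize(im[180:290,125:365],None,fx=3,fy=3,interpolation=cv2.INTER_CUBIC)[:,:,::-1])
s=read_state(); print(s["time"],s["ee_pos"],s["eef_rot"],s["width"])
```

```text
8.65 [ 0.51152081 -0.13953307  0.17551776] [ 9.99530585e-01 -3.06316240e-02 -3.90980874e-04 -4.00973852e-04] 0.04826952120193914
```

View pics/top1.png

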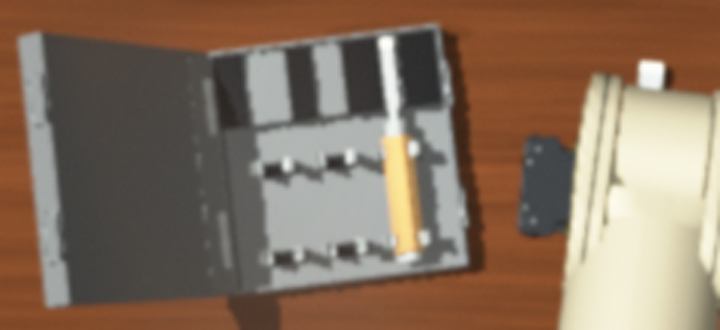

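The narrow chisel lies in its clips with its blade in the narrow slot. Now the medium.

Emit:
step_arm(delta_pos=[[0.02, -0.06, -1], [0, 0, -1], [0, 0, -1], [0, 0, -1], [0, 0, -1], [0, 0, -1], [0, 0, -0.72], [0, 0, 0], [0, 0, 0]], turn=[0, 0, 0, 0, 0, 0, 0, 0, 0])

```text
time: 9.55
ee_pos: [0.5123, -0.1408, 0.0084]
eef_rot: [1.0, -0.03, -0.0, -0.0]
ft_force: [0.3, 0.9, 0.5]
width: 0.049
grip_force: 0.0
```

Emit:
step_arm(delta_pos=[[0, 0, 0], [0, 0, 0], [0, 0, 0], [0, 0, 0]], turn=[0, 0, 0, 0], grip=1)

```text
time: 9.95
ee_pos: [0.5123, -0.1419, 0.0086]
eef_rot: [1.0, -0.031, 0.0, 0.0]
ft_force: [0.1, -0.3, 3.1]
width: 0.025
grip_force: 45.0
```

Emit:
step_arm(delta_pos=[[0, 0, 0.6], [0, 0, 1], [0, 0, 1], [0, 0.8, 1], [0, 1, 1], [0, 1, 1], [0, 1, 1], [0, 1, 0], [0, 1, 0], [0, 1, 0], [0, 0, 0], [0, 0, 0]], turn=[0, 0, 0, 0.25, 0.25, 0.25, 0.25, 0.25, 0.25, 0.22, 0, 0])

```text
time: 11.15
ee_pos: [0.5114, 0.029, 0.1722]
eef_rot: [0.997, 0.073, -0.001, -0.0]
ft_force: [-0.1, -1.0, -1.9]
width: 0.0252
grip_force: 45.0
```

Run:
```python
from bench import *
from h import *
c=camera("wrist"); np.savez("w3.npz",**c); s=read_state(); print(s["time"],s["ee_pos"],s["eef_rot"],s["width"])
im=c["image"]; cv2.imwrite("pics/w3.png",im[:300,:,::-1])
```

```text
11.2 [0.51153749 0.02802313 0.172284  ] [ 9.97380332e-01  7.23312648e-02 -8.04918357e-04  1.16352227e-04] 0.025475110270374166
```

View pics/w3.png

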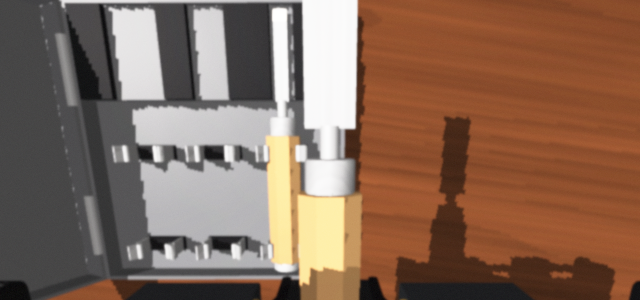

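The medium chisel is held straight and centred (column 330), with the narrow one home at (283,195). Now I'll place the medium.

Emit:
step_arm(delta_pos=[[0.1, 0.96, -0.5], [0.1, 0.96, -0.5], [0.1, 0.96, -0.5], [0.08, 0.96, -0.5], [0, 0, -1], [0, 0, -1], [0, 0, -0.9], [0, 0, 0], [0, 0, 0]], turn=[0, 0, 0, 0, 0, 0, 0, 0, 0])

```text
time: 12.1
ee_pos: [0.5215, 0.1236, 0.0506]
eef_rot: [0.997, 0.072, -0.001, 0.0]
ft_force: [-0.5, 0.3, -1.0]
width: 0.0255
grip_force: 45.0
```

Emit:
step_arm(delta_pos=[[0, 0, -0.3], [0, 0, -0.3], [0, 0, -0.3], [0, 0, -0.3], [0, 0, -0.2], [0, 0, 0], [0, 0, -0.03], [0, 0, 0]], turn=[0, 0, 0, 0, 0, 0, 0, 0])

```text
time: 12.9
ee_pos: [0.5217, 0.1241, 0.0162]
eef_rot: [0.997, 0.072, 0.0, 0.001]
ft_force: [-8.0, -4.0, 21.8]
width: 0.0252
grip_force: 45.0
```

Emit:
step_arm(delta_pos=[[0, 0, 0], [0, 0, 0], [0, 0, 0], [0, 0, 1], [0, 0, 1], [0, 0, 1], [-0.1, -1, 1], [-0.1, -1, 1], [-0.1, -1, 1], [-0.1, -1, 0], [-0.1, -1, 0], [-0.1, -1, 0]], turn=[0, 0, 0, 0, 0, 0, -0.2, -0.2, -0.2, -0.2, -0.2, -0.2], grip=0.5)

```text
time: 14.1
ee_pos: [0.5063, -0.0267, 0.1648]
eef_rot: [1.0, -0.0, 0.0, 0.0]
ft_force: [0.7, 0.2, 1.2]
width: 0.0432
grip_force: 0.0
```

Emit:
step_arm(delta_pos=[[-0.1, -1, 0], [-0.1, -1, 0], [-0.1, -1, 0], [-0.1, -1, 0], [-0.1, -1, 0], [-0.1, -1, 0], [0, -1, 0], [0, -1, 0], [0, -1, 0], [0, -1, 0], [0, -1, 0], [0, -1, 0]], turn=[-0.2, -0.16, 0, 0, 0, 0, 0, 0, 0, 0, 0, 0])

```text
time: 15.3
ee_pos: [0.4914, -0.3266, 0.1644]
eef_rot: [1.0, -0.021, -0.0, -0.0]
ft_force: [0.3, -0.0, -0.4]
width: 0.0435
grip_force: 0.0
```

Emit:
step_arm(delta_pos=[[0, -0.3, 0], [0, 0, 0], [0, 0, 0]], turn=[0, 0, 0])

```text
time: 15.6
ee_pos: [0.4919, -0.3317, 0.1646]
eef_rot: [1.0, -0.021, -0.0, -0.0]
ft_force: [0.1, 1.1, 0.7]
width: 0.043
grip_force: 0.0
```

Run:
```python
from bench import *
from h import *
c=camera("wrist"); np.savez("w4.npz",**c); s=read_state(); print(s["time"],s["ee_pos"],s["eef_rot"],s["width"])
t=camera("top"); np.savez("top2.npz",**t)
print(handle(c,270,400,100,300))
cv2.imwrite("pics/w4.png",np.hstack([c["image"][:300,170:490],cv2.resize(t["image"][180:290,125:285],None,fx=2.7,fy=2.7)[:300]])[:,:,::-1] if 0 else cv2.resize(np.vstack([cv2.resize(t["image"][180:290,125:285],(480,330),interpolation=cv2.INTER_CUBIC),c["image"][:260,80:560]]),None,fx=1,fy=1)[:,:,::-1])
```

```text
15.65 [ 0.4920136  -0.33158269  0.16477156] [ 9.99793645e-01 -2.03119916e-02  1.72650322e-05 -3.01582377e-04] 0.043636045115571384
(array([ 486.8, -340.9]), array([ 27.3, 108.6]), np.float32(-2.1))
```

View pics/w4.png

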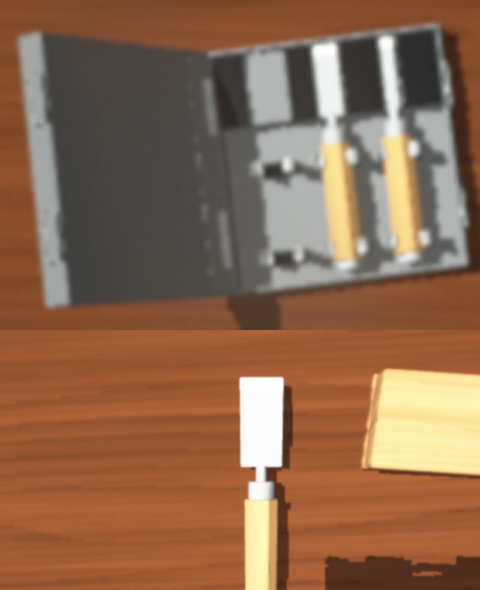

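Both narrow and medium are home; the wide handle is at (487, -340.6) mm. Grasping it slightly higher up the handle so the gripper body clears the lid.

Emit:
step_arm(delta_pos=[[0, -0.36, -1], [0, 0, -1], [0, 0, -1], [0, 0, -1], [0, 0, -1], [0, 0, -1], [0, 0, -0.15], [0, 0, 0], [0, 0, 0]], turn=[0, 0, 0, 0, 0, 0, 0, 0, 0])

```text
time: 16.6
ee_pos: [0.4925, -0.3423, 0.0126]
eef_rot: [1.0, -0.021, 0.001, 0.0]
ft_force: [-0.2, -1.0, 0.7]
width: 0.0434
grip_force: 0.0
```

Emit:
step_arm(delta_pos=[[0, 0, 0], [0, 0, 0], [0, 0, 0], [0, 0, 0]], turn=[0, 0, 0, 0], grip=1, newtons=55)

```text
time: 17.0
ee_pos: [0.4919, -0.3424, 0.0117]
eef_rot: [1.0, -0.021, 0.0, 0.0]
ft_force: [-1.8, 1.3, 4.6]
width: 0.0253
grip_force: 55.0
```

Emit:
step_arm(delta_pos=[[0, 0, 0.6], [0, 0, 1], [0, 0, 1], [0, 0.8, 1], [0, 1, 1], [0, 1, 1], [0, 1, 1], [0, 1, 0], [0, 1, 0], [0, 1, 0], [0, 1, 0], [0, 1, 0]], turn=[0, 0, 0, 0.2, 0.2, 0.2, 0.2, 0.2, 0.2, 0.2, 0.14, 0])

```text
time: 18.2
ee_pos: [0.491, -0.1201, 0.1753]
eef_rot: [0.997, 0.072, -0.001, -0.0]
ft_force: [-0.1, -0.5, -1.9]
width: 0.0251
grip_force: 55.0
```

Emit:
step_arm(delta_pos=[[0, 1, 0], [0, 1, 0], [0, 1, 0], [0, 1, 0], [0, 1, 0], [0, 1, 0], [0, 1, 0], [0, 0, 0], [0, 0, 0]], turn=[0, 0, 0, 0, 0, 0, 0, 0, 0])

```text
time: 19.1
ee_pos: [0.4909, 0.0537, 0.1755]
eef_rot: [0.997, 0.072, -0.001, 0.0]
ft_force: [-0.9, -1.2, -2.3]
width: 0.0254
grip_force: 55.0
```

Run:
```python
from bench import *
from h import *
c=camera("wrist"); np.savez("w5.npz",**c); s=read_state(); print(s["time"],s["ee_pos"],s["eef_rot"],s["width"])
cv2.imwrite("pics/w5.png",c["image"][:300,:,::-1])
```

```text
19.15 [0.49109608 0.05275243 0.17553208] [ 9.97456145e-01  7.12806046e-02 -5.43956668e-04  1.34538293e-04] 0.0253082713518116
```

View pics/w5.png

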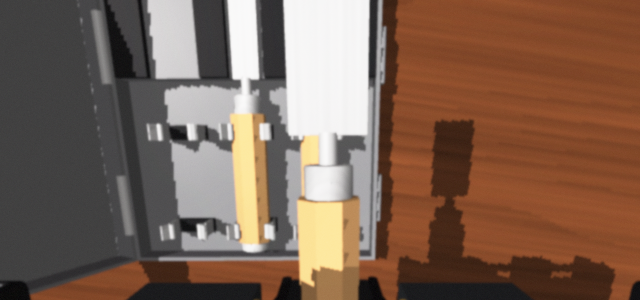

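Emit:
step_arm(delta_pos=[[0.19, 1, -0.4], [0.19, 1, -0.4], [0.19, 1, -0.4], [0.19, 1, -0.4], [0.19, 1, -0.4], [0, 0.06, -1], [0, 0, -1], [0, 0, -0.8], [0, 0, 0], [0, 0, 0]], turn=[0.02, 0, 0, 0, 0, 0, 0, 0, 0, 0])

```text
time: 20.15
ee_pos: [0.5154, 0.1787, 0.0563]
eef_rot: [0.997, 0.072, -0.0, 0.0]
ft_force: [0.8, 0.5, -1.9]
width: 0.0252
grip_force: 55.0
```

Emit:
step_arm(delta_pos=[[0, 0, -0.3], [0, 0, -0.3], [0, 0, -0.3], [0, 0, -0.3], [0, 0, -0.24], [0, 0, 0], [0, 0, -0.04], [0, 0, 0]], turn=[0, 0, 0, 0, 0, 0, 0, 0])

```text
time: 20.95
ee_pos: [0.5152, 0.1793, 0.0196]
eef_rot: [0.997, 0.072, -0.0, 0.0]
ft_force: [-4.2, -1.8, 10.5]
width: 0.025
grip_force: 55.0
```

Emit:
step_arm(delta_pos=[[0, 0, -0.06], [0, 0, 0]], turn=[0, 0])

```text
time: 21.15
ee_pos: [0.5153, 0.1793, 0.0194]
eef_rot: [0.997, 0.072, 0.0, 0.001]
ft_force: [-10.8, -4.9, 29.0]
width: 0.0254
grip_force: 55.0
```

Emit:
step_arm(delta_pos=[[0, 0, 0], [0, 0, 0], [0, 0, 0], [0, 0, 1], [0, 0, 1], [0, 0, 1], [0, 0, 1], [0, 0, 1], [0, 0, 1], [0, 0, 1], [0, 0, 1], [0, 0, 1]], turn=[0, 0, 0, 0, 0, 0, 0, 0, 0, 0, 0, 0], grip=0.5)

```text
time: 22.35
ee_pos: [0.5152, 0.1792, 0.2432]
eef_rot: [0.997, 0.072, -0.0, 0.0]
ft_force: [1.4, 0.4, -0.4]
width: 0.0437
grip_force: 0.0
```

Emit:
step_arm(delta_pos=[[0, 0, 0], [0, 0, 0], [0, 0, 0]], turn=[0, 0, 0], grip=1, newtons=10)

```text
time: 22.65
ee_pos: [0.5149, 0.179, 0.2414]
eef_rot: [0.997, 0.072, -0.001, 0.0]
ft_force: [-0.0, -0.1, -0.5]
width: 0.0267
grip_force: 0.0
```

Run:
```python
from bench import *
from h import *
c=camera("wrist"); s=read_state(); print(s["time"],s["ee_pos"],s["width"]); W=world(c); np.savez("w6.npz",**c)
a=np.radians(8.31); R=np.array([[np.cos(a),-np.sin(a)],[np.sin(a),np.cos(a)]])
Q=((W[...,:2]*1000-[559.2,129.8])@R)   # case frame
z=W[...,2]*1000; ok=c["z_map"]>0
for n,y in(("nar",-56),("med",0),("wid",56)):
    for x in (-75,-55,-30,-10,5,30,60,90):
        k=ok&(abs(Q[...,0]-x)<4)&(abs(Q[...,1]-y)<4)&(z<60)
        print(n,x,k.sum(),np.median(z[k]).round(1) if k.any() else None,end=" | ")
    print()
k=ok&(Q[...,1]>118)&(abs(Q[...,0])<80)&(z>50)&(z<200); 
if k.sum()>200:
    p=np.polyfit(z[k],Q[...,1][k],1); print("lid y vs z",p,k.sum())
```

```text
22.7 [0.51484058 0.17898706 0.24132734] 0.023072806487032988
nar -75 57 34.0 | nar -55 61 33.9 | nar -30 63 33.8 | nar -10 67 33.9 | nar 5 77 33.8 | nar 30 102 23.4 | nar 60 72 22.4 | nar 90 76 22.2 | 
med -75 55 34.2 | med -55 61 34.0 | med -30 64 34.0 | med -10 64 34.0 | med 5 77 33.9 | med 30 91 23.3 | med 60 72 22.2 | med 90 80 22.2 | 
wid -75 59 33.9 | wid -55 63 34.1 | wid -30 64 33.9 | wid -10 64 33.8 | wid 5 72 33.9 | wid 30 64 24.1 | wid 60 71 22.3 | wid 90 83 22.3 | 
lid y vs z [  0.51312109 114.59114799] 40214
```

All three handles read 34 mm high along their whole length, so they're fully home. Next I'll go over and behind the lid (at 2.045 rad).

Emit:
step_arm(delta_pos=[[0.03, 1, 0], [0.03, 1, 0], [0.03, 1, 0], [0.03, 1, 0], [0.03, 1, 0], [0.03, 1, 0], [0.03, 1, 0], [0.03, 1, 0], [0, 0.52, 0], [0, 0, -1], [0, 0, -1], [0, 0, -0.2]], turn=[0, 0, 0, 0, 0, 0, 0, 0, 0, 0, 0, 0])

```text
time: 23.9
ee_pos: [0.5204, 0.3906, 0.184]
eef_rot: [0.997, 0.072, -0.002, 0.002]
ft_force: [0.1, -0.7, -0.5]
width: 0.0003
grip_force: 0.0
```

Emit:
step_arm(delta_pos=[[0.05, -0.4, 0], [0.05, -0.4, 0], [0.06, -0.4, 0], [0.06, -0.4, 0.05], [0.06, -0.4, 0.08], [0.06, -0.4, 0.08], [0, 0, 0]], turn=[0, 0, 0, 0, 0, 0, 0])

```text
time: 24.6
ee_pos: [0.5307, 0.3306, 0.1936]
eef_rot: [0.997, 0.071, 0.001, 0.0]
ft_force: [0.5, -0.1, 0.1]
width: 0.0005
grip_force: 0.0
```

```bash
cat > lid.py <<'E'
from bench import *
from h import *
c=camera("scene"); W=world(c); s=read_state(); print(s["time"],s["ee_pos"],s["ft_force"].round(1))
a=np.radians(8.31); R=np.array([[np.cos(a),-np.sin(a)],[np.sin(a),np.cos(a)]])
Q=((W[...,:2]*1000-[559.2,129.8])@R); z=W[...,2]*1000; ok=c["z_map"]>0
g=c["image"].astype(int); grey=(g.max(2)-g.min(2)<25)
k=ok&grey&(Q[...,0]>111-9)&(Q[...,0]<114)&(z>30)&(z<240)&(Q[...,1]>-110)&(Q[...,1]<300)
# +x side face of the lid: farthest point from the hinge gives the angle
p=np.c_[Q[...,1][k],z[k]]-[104,24]; r=np.linalg.norm(p,axis=1); f=p[(r>195)&(r<212)]
th=np.arctan2(p[:,1],-p[:,0]); print("n",k.sum(),"theta range (rad) pts r>120",np.percentile(th[r>120],[2,25,50,75,98]).round(3))
E
python3 lid.py
```

```text
24.65 [0.53039417 0.33085458 0.19303868] [-0.1 -0.4  0.4]
n 894 theta range (rad) pts r>120 [1.9   1.934 1.969 2.002 2.062]
```

Emit:
step_arm(delta_pos=[[0.09, -0.65, 0.07], [0.09, -0.65, 0.07], [0.09, -0.65, 0.07], [0.09, -0.65, 0.07], [0.09, -0.63, 0], [0.09, -0.63, 0], [0.09, -0.63, 0], [0.09, -0.66, -0.2], [0.09, -0.66, -0.2], [0.09, -0.66, -0.2], [0, 0, 0]], turn=[0, 0, 0, 0, 0, 0, 0, 0, 0, 0, 0])

```text
time: 25.75
ee_pos: [0.5526, 0.1666, 0.1833]
eef_rot: [0.998, 0.07, -0.001, 0.001]
ft_force: [1.2, -0.8, -0.2]
width: 0.0004
grip_force: 0.0
```

```bash
python3 lid.py
```

```text
25.8 [0.55232946 0.16851264 0.18398834] [-0.6  0.7 -0.2]
n 925 theta range (rad) pts r>120 [0.996 1.039 1.084 1.12  1.184]
```

Emit:
step_arm(delta_pos=[[0.08, -0.58, -0.39], [0.08, -0.58, -0.39], [0.08, -0.58, -0.39], [0.06, -0.45, -0.55], [0.06, -0.45, -0.55], [0.06, -0.45, -0.55], [0.03, -0.2, -0.43], [0.03, -0.2, -0.43], [0.03, -0.2, -0.43], [0.02, -0.15, -0.36], [0.02, -0.15, -0.36], [0, 0, 0]], turn=[0, 0, 0, 0, 0, 0, 0, 0, 0, 0, 0, 0])

```text
time: 27.0
ee_pos: [0.5654, 0.0701, 0.0627]
eef_rot: [0.997, 0.072, -0.001, 0.0]
ft_force: [0.6, 0.1, -0.2]
width: 0.0005
grip_force: 0.0
```

```bash
python3 lid.py
```

```text
27.05 [0.56575304 0.07061475 0.06350531] [-0.1  0.6 -0.4]
n 766 theta range (rad) pts r>120 [0.086 0.13  0.175 0.219 0.281]
```

Emit:
step_arm(delta_pos=[[0, -0.15, -0.2], [0, -0.1, -0.2], [0, -0.05, -0.15], [0, 0, -0.06], [0, 0, 0], [0, 0, 0]], turn=[0, 0, 0, 0, 0, 0])

```text
time: 27.65
ee_pos: [0.5661, 0.0635, 0.0489]
eef_rot: [0.997, 0.072, 0.0, -0.0]
ft_force: [-0.5, 0.3, -0.3]
width: 0.0001
grip_force: 0.0
```

Emit:
step_arm(delta_pos=[[0, 0, -0.06], [0, 0, 0]], turn=[0, 0])

```text
time: 27.85
ee_pos: [0.5663, 0.0635, 0.0484]
eef_rot: [0.997, 0.072, 0.0, 0.0]
ft_force: [-5.3, -1.1, 12.5]
width: 0.0007
grip_force: 6.0
```

Emit:
step_arm(delta_pos=[[0, 0, -0.03], [0, 0, 0], [0, 0, 0]], turn=[0, 0, 0])

```text
time: 28.15
ee_pos: [0.5663, 0.0635, 0.0483]
eef_rot: [0.997, 0.072, 0.0, 0.0]
ft_force: [-7.6, -1.7, 19.6]
width: 0.0007
grip_force: 9.5
```

Emit:
step_arm(delta_pos=[[0, 0, 0.5], [0, 0, 1], [0, 0, 1], [0, 0, 1], [0, -1, 1], [0, -1, 1], [0, -1, 1], [0, -1, 1], [0, -1, 0], [0, -1, 0], [0, -1, 0], [0, 0, 0]], turn=[0, 0, 0, 0, 0, 0, 0, 0, 0, 0, 0, 0])

```text
time: 29.35
ee_pos: [0.5657, -0.1161, 0.2341]
eef_rot: [0.998, 0.07, -0.0, 0.001]
ft_force: [-0.2, -0.2, -0.3]
width: 0.0001
grip_force: 0.0
```

Run:
```python
from bench import *
from h import *
s=read_state(); print(s["time"],s["ee_pos"])
a=np.radians(8.31); R=np.array([[np.cos(a),-np.sin(a)],[np.sin(a),np.cos(a)]])
for n in("scene","top","wrist"):
    c=camera(n); W=world(c); Q=((W[...,:2]*1000-[559.2,129.8])@R); z=W[...,2]*1000; ok=c["z_map"]>0
    print(n,[(y,x,int(k.sum()),float(np.median(z[k]).round(1)) if k.any() else None) for y in(-95,-50,0,50,95) for x in(-80,80) for k in[ok&(abs(Q[...,1]-y)<6)&(abs(Q[...,0]-x)<10)&(z<120)]])
t0=np.load("top0.npz")["image"].astype(int); c=camera("top"); d=abs(c["image"].astype(int)-t0).max(2)
for nm,b in dict(yellow=(250,295,135,170),tumbler=(340,375,135,172),turq=(383,465,148,170),turq2=(165,190,340,375),pink=(350,375,290,370),sand=(443,493,208,245)).items(): print(nm,(d[b[2]:b[3],b[0]:b[1]]>40).mean().round(3))
```

```text
29.35 [ 0.56569759 -0.11606384  0.23409705]
scene [(-95, -80, 19, 49.5), (-95, 80, 50, 48.7), (-50, -80, 18, 50.4), (-50, 80, 44, 48.8), (0, -80, 20, 51.3), (0, 80, 30, 50.5), (50, -80, 22, 50.3), (50, 80, 34, 50.0), (95, -80, 24, 50.2), (95, 80, 31, 49.7)]
top [(-95, -80, 37, 50.0), (-95, 80, 33, 46.9), (-50, -80, 35, 48.2), (-50, 80, 31, 48.4), (0, -80, 34, 48.7), (0, 80, 31, 49.0), (50, -80, 38, 48.7), (50, 80, 36, 48.9), (95, -80, 33, 48.1), (95, 80, 39, 48.8)]
wrist [(-95, -80, 232, 48.1), (-95, 80, 331, 47.9), (-50, -80, 226, 48.2), (-50, 80, 331, 48.0), (0, -80, 218, 48.2), (0, 80, 327, 48.0), (50, -80, 229, 48.3), (50, 80, 67, 48.0), (95, -80, 0, None), (95, 80, 0, None)]
yellow 0.0
tumbler 0.0
turq 0.0
turq2 0.0
pink 0.178
sand 0.0
```

```bash
python3 -c "
from bench import *
print(close_job())"
```

```text
the job is handed in; nothing more can be done
None
```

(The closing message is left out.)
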